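Feel the end float of a gear shaft and leave it midway

TASK

Check the end float of the gear shaft in the grey spindle head: by its knurled grip, push it gently in until it presses on its inner stop and rest there a moment, then pull it gently out until it presses on its outer stop and rest there a moment. Feel for the stops and do not force them; then let go of the shaft midway between the two stops and leave the things around undisturbed.

Things in the scene. Friction and masses are not known exactly. Their poses are not given: they have to be found in the camera images.
- head: Grey spindle head fixed to the bench: base plate 110 x 96 x 14 mm, round housing 66 mm across and 94 mm long over its covers, top 108 mm above the bench, oiler to 119 mm. Origin: centre of its underside. The shaft runs through it along its x axis, 75 mm above the bench; -x is the grip end, facing the robot, +x the gear end.
- shaft: Level steel shaft, 14 mm thick; slides along the head's x axis, cannot turn. Knurled grip in front of the housing, brass gear 46 mm across behind. Origin: on its axis, mid-way in its hidden thrust flange; axes as the head's: +x pushes in, -x pulls out. A seal drags with about 2 N and holds it where it is left. From the start it can slide 0.3 to 17 mm either way before a stop.
- grip (a point): Centre of the knurled grip, a cylinder 32 mm in diameter and 30 mm long on the shaft's axis, 95 mm on the -x side of the shaft's origin (axes as the shaft's). The clear gap between grip and housing starts at about 32 mm and shrinks as the shaft goes in.
- cartridge: Bearing cartridge hidden in the housing, with the inner (+x) and outer (-x) stop at equal, unknown distances from its origin (total float 9 to 25 mm, to be felt). Axes as the head's. The shaft is midway when its origin is at this origin, within 3 mm of the housing's middle. Stops give about 16 N per mm: press 8 to 13 N; below 6 N does not count, above 17 N bruises them.
- small_box: Closed grey parts box, 37 x 44 x 20 mm, standing left of the head; origin at the centre of its underside. Leave it.
- spare_box: Closed grey parts box, 37 x 44 x 20 mm, standing right of the head; origin at the centre of its underside. Leave it.
- driver: Small screwdriver, 80 mm long and 9 mm thick, lying right of the head's grip end; origin under its middle. Leave it.
- parts_jar: Small clear jar with a black lid, 45 mm across and 56 mm high; origin at the centre of its underside. Leave it.
- blower: Dark rubber dust blower, 48 mm across and 98 mm high, standing; origin at the centre of its underside. Leave it.
- oil_stand: Black stand of four oil cups, 32 x 100 x 24 mm; origin at the centre of its underside. Leave it.

How it is judged:
On the way, in this order (a step that is already met when the one before it is completed fails the run):
1. the shaft presses on its inner stop with more than 6 N for 0.2 s (contact force between shaft and cartridge above 6 N and x of shaft in the frame of cartridge above 0.002 m), for 0.2 s.
2. the shaft presses on its outer stop with more than 6 N for 0.2 s (contact force between shaft and cartridge above 6 N and x of shaft in the frame of cartridge below -0.002 m), for 0.2 s.
At the end, for the whole second after the job is handed in: The shaft is at rest within 1.8 mm of midway between its two stops, after it has been pressed first on the inner and then on the outer stop (x of shaft in the frame of cartridge between -0.0018 and 0.0018 m and linear speed of shaft below 0.005 m/s); the robot touches nothing.
It fails at once if a stop is pressed with more than 17 N (contact force between shaft and cartridge above 17 N).
It fails at once if a thing standing around is moved by more than 20 mm (the screwdriver 30 mm) (distance of any of small_box, spare_box, parts_jar, blower, oil_stand from where it was at the start of the episode above 0.02 m or distance of driver from where it was at the start of the episode above 0.03 m).
It also fails if it takes over 56 s, if anything falls off the work surface, if the arm or the gripper's body presses on something with over 40 N, if the wrist force passes 120 N, or if a joint passes its speed limit or range.

ROBOT

A 6-joint arm with a two-finger parallel gripper is mounted at the origin on a cart in front of the work surface, level with it; the furniture and walls round the work are solid. World frame = base frame: x ahead of the robot, y to its left, z up, the work surface at z = 0. Lengths are in m, angles in rad, forces in N, time in s.
With the tool pointing down it reaches from about 0.35 to 0.85 m from the base axis. Payload 8.1 kg.
Tool frame: the origin (TCP) lies midway between the tips of the shut fingers; the grasp point (between the pads) lies 19 mm behind it; z points along the fingers, y is the line along which they close (so a half turn about z gives the same grasp; the last joint's range is limited). The gripper opens to 85 mm and grips with 20 to 120 N. Pads are 22 mm wide; open, the fingers measure 114 mm over their backs; the gripper's body (76 mm by 85 mm) begins 54 mm behind the grasp point. The pads swing forward as they close: fully open they stand 13 mm farther back than shut.
Start: joints at [1.212, 0.13, 1.488, -0, 1.523, -0.085], TCP at [0.162, 0.578, 0.231] pointing down, gripper open.
Joint ranges: [-2.96, 2.96], [-0.89, 2.26], [0.02, 2.5], [-1.34, 4.48], [0, 2.73], [-2.66, 2.66]. Speed limits (rad/s): [2.39, 2.39, 2.79, 3.14, 3.14, 3.14].

INTERFACE

Orientations are given as [roll, pitch, yaw] about the fixed x, y, z axes, in that order (R = Rz(yaw) Ry(pitch) Rx(roll)).
In Python, from plant import monitor, snapshot, get_calibration, job, boxes_of, tip_of gives the robot as it stands.
- The arm moves only by the tool jog_arm, never from a script. Its argument "increments" is a list that holds one entry, the list of rows, each a list of 4 numbers: the shift along the tool's x, y, z in mm, then the turn about the tool's z in rad. A call has 1 to 12 rows; each row is the pose to reach, as a shift and turn from the pose commanded when the call began, along the tool's axes at that moment; what a row does not reach only later rows make up. A row lasts 1/8 s, in which the tool goes at most 62.5 mm and 10.7 degrees, less where a joint would pass 70% of its speed; a pose out of reach is approached as far as the arm can. A call with a gripper value outside its range is refused whole. "claw" is the finger opening in mm, from 0 to 85.4, set as the call begins (left out, the last holds). The fingers move at their own pace and stop on an object; "newtons" is the grip in N (left out, the last holds). Time passes only in rows, so rows that repeat a pose let the fingers close. It gives the time, the measured TCP pose, the force, the opening and the grip force at its end, in the units of the state.
- monitor.read_state(): the state, without advancing time (a new reading comes with each control period).
- snapshot(name): name is "side" or "top"; returns (picture, depth): 420x560x3 uint8, red, green, blue; 420x560 float32, m along the optical axis (not along the pixel's ray), 0 where there is no reading.
- get_calibration(name): a dict with "camera_matrix" (3x3 intrinsics, pixels), "distortion" ([k1, k2, p1, p2, k3] as OpenCV has them; the pictures are not rectified), "R" (3x3) and "t" (3): a world point X has camera coordinates R X + t. Camera axes: x right, y down, z forward; pixel columns grow to the right and rows downward; lengths in m; the calibration is good to about 2 mm. A picture is of the moment at which its call begins. get_calibration takes no time and is no camera call.
- job.hand_in(): hands the job in; it is judged then, once.
Trained networks look in the newest picture that a camera, given by its name, has taken for a name from the list of things; names that differ only in an ending like _2 or _b are one class to them, and where a whole thing is asked for, a point or a joint stands for the part that bears it (a point fixed in the world has none). Each returns a list of dicts, best first, with "p" (0 to 1); they miss things now and then, are a little off and sometimes report something else, mostly with a low value. They report only what shows in the picture. A call takes as long as a camera call.
- boxes_of(target, camera): "point" ([column, row] in pixels, amid what is visible of it).
- tip_of(target, camera): "point" ([column, row] in pixels: a listed point, or the origin of a listed thing).
The state is a dict: "clock": time; "qpos": joint angles; "joint_vel": joint speeds; "tau": joint torques, N m; "tcp_pos": TCP position; "orientation": TCP orientation; "wrist_force": force on the tool from outside, world axes, zero at the start; "torque": the same for the moment, N m; "opening": opening from 0.0 (shut) to 1.0 (fully open); "finger_force": force on a finger pad.
Only numpy, scipy, OpenCV 4.12 (cv2) and the standard library are available. Lean on these libraries where they do the work, as an engineer would, in place of code of your own. Each camera call takes 0.05 s, during which the arm holds its last target. There are 200 camera calls.

## Working session

There is one attempt and no reset: what is moved stays moved. The work goes in short steps, Python scripts to look and compute and a tool call to move; the robot and the scene stay as the last step left them, time stands still between calls to the robot, and variables do not carry over. Pictures are saved under pics/ and viewed, at most 10 in all, crops included, and the job is handed in when it is done.

Besides the shell and the picture viewer there is one more tool, called after "Emit:" as a command line: name --argument value ..., lists and objects as JSON in quotes. jog_arm: Moves the arm, as the interface text tells. Its arguments: {"type":"object","properties":{"increments":{"type":"array"},"claw":{"type":"number"},"newtons":{"type":"number"}},"required":["increments"]}

```bash
mkdir -p pics; cat > h.py <<'E'
import numpy as np, cv2
from plant import *
def look(n,f):
    im,d=snapshot(n); cv2.imwrite('pics/'+f,im[:,:,::-1]); return im,d
def ray(n,p):
    c=get_calibration(n);K=np.array(c['camera_matrix'],float);D=np.array(c['distortion'],float)
    u=cv2.undistortPoints(np.array([[p]],float),K,D)[0,0]
    R=np.array(c['R']);t=np.array(c['t']);return -R.T@t, R.T@np.array([u[0],u[1],1.])
def at_z(n,p,z):
    o,r=ray(n,p);return o+r*(z-o[2])/r[2]
def at_d(n,p,d):
    o,r=ray(n,p);return o+r*d
E
python3 - <<'E'
from h import *
np.set_printoptions(precision=4,suppress=True)
print(monitor.read_state())
for c in('side','top'):
    im,d=look(c,c+'1.png'); print(c,ray(c,(280,210)))
    for t in('head','grip','shaft','driver','small_box','spare_box','parts_jar','blower','oil_stand'):
        for f in (boxes_of,tip_of):
            r=f(t,c)[:2]
            for q in r:
                p=q['point'];v=d[int(np.clip(p[1],0,419)),int(np.clip(p[0],0,559))]
                print(t,f.__name__,np.round(p),round(q['p'],2),at_d(c,p,v), at_z(c,p,.075 if t in('grip','shaft') else 0))
E
```

```text
{'clock': 0.0, 'qpos': array([ 1.2116,  0.1312,  1.4893,  0.    ,  1.523 , -0.0854]), 'joint_vel': array([ 0.0005, -0.0014, -0.    ,  0.    , -0.0009,  0.    ]), 'tau': array([  0.0009, -56.9396, -50.056 ,   0.0002,   0.0145,   0.    ]), 'tcp_pos': array([0.162 , 0.5771, 0.2302]), 'orientation': array([-3.1397, -0.0002,  2.8677]), 'wrist_force': array([-0.6506,  0.4536,  0.3364]), 'torque': array([ 0.0082, -0.1044,  0.0669]), 'finger_force': 0.0, 'opening': 0.9968131181376643}
side (array([-0.0887, -1.2787,  0.7958]), array([ 0.4219,  0.7767, -0.4679]))
head call [268. 206.] 0.7 [ 0.5388 -0.0516  0.08  ] [0.6089 0.0854 0.    ]
head call [286. 210.] 0.65 [ 0.5948 -0.0595  0.0571] [0.6477 0.0348 0.    ]
head call [286. 223.] 0.58 [ 0.5958 -0.0535  0.0107] [ 0.6051 -0.0369  0.    ]
grip call [263. 205.] 0.8 [ 0.5229 -0.0514  0.0852] [ 0.5317 -0.0337  0.075 ]
grip call [260. 207.] 0.68 [ 0.5111 -0.052   0.0815] [ 0.5166 -0.0407  0.075 ]
shaft call [267. 203.] 0.69 [ 0.5389 -0.0457  0.0869] [ 0.5494 -0.025   0.075 ]
driver call [282. 241.] 0.63 [ 0.5434 -0.1283  0.0007] [ 0.5439 -0.1273  
[... 2189 characters left out ...]
 [0.5718 0.0884 0.0197] [0.575  0.0909 0.    ]
spare_box call [311. 190.] 0.76 [ 0.6492 -0.1251  0.0135] [ 0.6522 -0.1258  0.    ]
spare_box call [314. 189.] 0.69 [ 0.6519 -0.133   0.0203] [ 0.6565 -0.134   0.    ]
parts_jar call [374. 178.] 0.86 [ 0.6683 -0.2799  0.0532] [ 0.6815 -0.2894  0.    ]
parts_jar call [372. 180.] 0.57 [ 0.6615 -0.2732  0.054 ] [ 0.6745 -0.2825  0.    ]
blower call [421. 175.] 0.87 [ 0.67   -0.3944  0.0618] [ 0.6854 -0.4115  0.    ]
blower call [418. 177.] 0.84 [ 0.6689 -0.3894  0.0486] [ 0.6808 -0.4024  0.    ]
oil_stand call [152. 267.] 0.67 [0.4655 0.2735 0.0167] [0.4667 0.2782 0.    ]
oil_stand call [153. 266.] 0.79 [0.4679 0.271  0.0178] [0.4692 0.2759 0.    ]
```

```bash
python3 - <<'E'
import cv2
a=cv2.imread('pics/top1.png')[150:290,180:360];b=cv2.imread('pics/side1.png')[150:290,190:370]
cv2.imwrite('pics/c1.png',cv2.vconcat([cv2.resize(x,(385,300),interpolation=cv2.INTER_CUBIC) for x in(a,b)]))
E
```

```text
(no output)
```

View pics/c1.png

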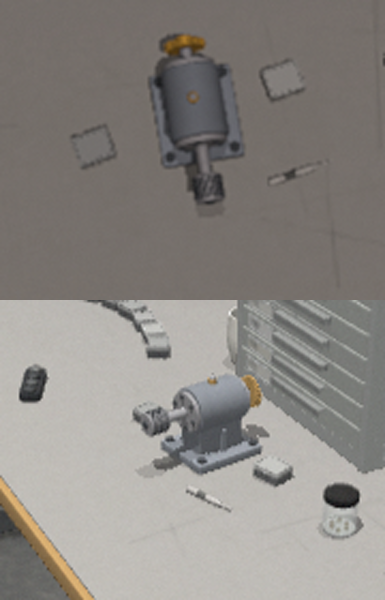

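View pics/top1.png

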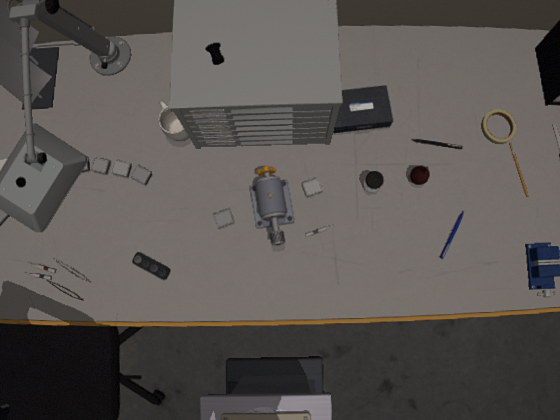

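The top view shows the head at about (270,200), the knurled grip at (277,238), the gear at (265,170), a box on each side and the driver at (316,230). Next I fit the axis from depth.

```bash
cat >> h.py <<'E'
def cloud(n,d,r0,r1,c0,c1):
    v,u=np.mgrid[r0:r1,c0:c1];dd=d[r0:r1,c0:c1]
    c=get_calibration(n);K=np.array(c['camera_matrix'],float);D=np.array(c['distortion'],float)
    q=cv2.undistortPoints(np.stack([u,v],-1).reshape(-1,1,2).astype(float),K,D)[:,0]
    P=np.c_[q,np.ones(len(q))]*dd.reshape(-1,1);P=P[dd.ravel()>0]
    return (P-np.array(c['t']))@np.array(c['R'])
E
python3 - <<'E'
from h import *
np.set_printoptions(precision=4,suppress=True)
im,d=snapshot('top')
P=cloud('top',d,155,260,235,310)
H=P[(P[:,2]>.095)&(P[:,2]<.125)]; print('housing',len(H),H.mean(0),H[:,2].max())
w,V=np.linalg.eigh(np.cov(H[:,:2].T));a=V[:,1]*np.sign(V[0,1]);print(w,a,np.arctan2(a[1],a[0]))
m=H.mean(0)[:2];S=P[P[:,2]>.06]
s=(S[:,:2]-m)@a;l=(S[:,:2]-m)@[-a[1],a[0]]
for k in np.arange(-.13,.1,.008):
    i=(s>k)&(s<k+.008)
    if i.any(): print(round(k+.004,3),i.sum(),l[i].min().round(4),l[i].max().round(4),l[i].mean().round(4),S[i,2].max().round(4))
g=S[(s<-.065)&(s<-.06)];print('grip',g.mean(0),len(g))
print(monitor.read_state()['clock'])
E
```

```text
housing 852 [ 0.6179 -0.0253  0.1031] 0.12017433428232696
[0.0002 0.0008] [0.9898 0.1425] 0.14296518539524683
-0.11 42 -0.0156 0.0151 0.0004 0.0941
-0.102 50 -0.0164 0.0167 -0.0002 0.0937
-0.094 47 -0.016 0.0155 -0.0001 0.0937
-0.086 48 -0.0164 0.0163 0.0001 0.0979
-0.078 22 -0.0152 0.0104 -0.0008 0.0921
-0.07 19 -0.0056 0.0068 0.0008 0.0848
-0.062 21 -0.0068 0.0056 -0.0009 0.0835
-0.054 21 -0.006 0.0068 0.0008 0.0847
-0.046 109 -0.0288 0.0284 -0.0003 0.104
-0.038 105 -0.0322 0.0324 0.0001 0.1117
-0.03 96 -0.0329 0.0315 -0.0006 0.1131
-0.022 92 -0.0324 0.0324 -0.0006 0.1108
-0.014 93 -0.0316 0.0311 0.0008 0.1104
-0.006 99 -0.0325 0.0325 -0.0004 0.1202
0.002 89 -0.0321 0.0312 -0.0016 0.1185
0.01 88 -0.0326 0.0329 0.0013 0.1097
0.018 94 -0.0321 0.0309 -0.0004 0.1116
0.026 96 -0.0326 0.0324 0.0001 0.1108
0.034 81 -0.0322 0.0306 -0.0013 0.1105
0.042 67 -0.0307 0.0294 -0.0014 0.1084
0.05 21 -0.0272 0.026 0.0026 0.1037
0.058 16 -0.0068 0.0054 -0.0006 0.0844
0.066 99 -0.0226 0.0217 0.0003 0.099
0.074 26 -0.0214 0.0229 -0.0006 0.0986
grip [ 0.5258 -0.0386  0.0853] 231
1.95
```

Emit:
jog_arm --increments '[[[-20,-19,0,-0.03],[-55,-53,0,-0.07],[-95,-91,0,-0.11],[-135,-130,0,-0.15],[-175,-168,0,-0.19],[-215,-207,0,-0.23],[-255,-245,0,-0.27],[-295,-283,0,-0.31],[-335,-322,0,-0.35],[-375,-360,0,-0.38],[-415,-399,0,-0.4],[-450,-432,0,-0.417]]]' --claw 85

```text
clock: 3.45
tcp_pos: [0.4795, 0.0381, 0.2316]
orientation: [-3.141, 0.001, -2.999]
wrist_force: [0.5, 0.7, 0.1]
opening: 0.992
finger_force: 0.0
```

Emit:
jog_arm --increments '[[[-8,-21,10,0],[-17,-42,30,0],[-25,-62,55,0],[-33,-80,80,0],[-33,-82,105,0],[-33,-82,130,0],[-33,-82,130,0]]]'

```text
clock: 4.32
tcp_pos: [0.5211, -0.0362, 0.0991]
orientation: [3.14, -0.004, -2.999]
wrist_force: [-0.8, -0.2, 1.3]
opening: 0.995
finger_force: 0.0
```

```bash
python3 - <<'E'
from h import *
im,d=look('side','s2.png');im2,_=look('top','t2.png')
a=im[130:280,180:380,::-1];b=im2[150:290,180:360,::-1]
cv2.imwrite('pics/c2.png',cv2.hconcat([cv2.resize(a,(400,300)),cv2.resize(b,(386,300))]))
print(monitor.read_state())
E
```

```text
{'clock': 4.425, 'qpos': array([-1.67166523e-01,  2.84119616e-02,  1.83821868e+00,  5.34449234e-07,
        1.27467749e+00, -1.88123434e+00]), 'joint_vel': array([ 0.00428085, -0.01496204, -0.01855538,  0.00178248, -0.00287423,
       -0.00190885]), 'tau': array([-7.60038989e-02, -4.65404177e+01, -4.50128210e+01, -6.30963608e-03,
        2.83797394e-02, -4.75469938e-05]), 'tcp_pos': array([ 0.52323308, -0.03636701,  0.10198986]), 'orientation': array([-3.14150623e+00,  2.71074167e-04, -2.99832131e+00]), 'wrist_force': array([ 0.88331473, -0.33859666,  1.17936407]), 'torque': array([0.01765315, 0.02541525, 0.01324774]), 'finger_force': 0.0, 'opening': 0.9948732589494115}
```

View pics/c2.png

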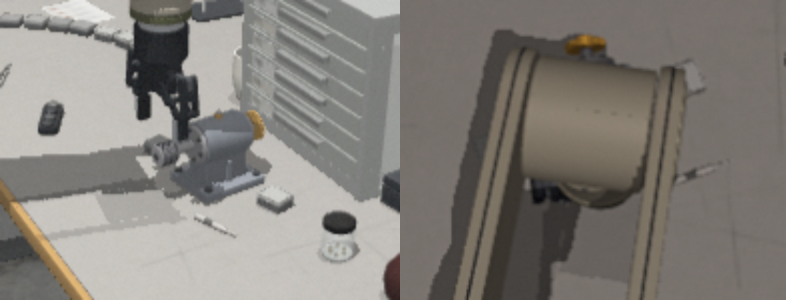

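The side crop shows the open fingers straddling the shaft line, with tips at about (143,115) and (183,138), above the knurled grip at (162,152). The path down is clear.

Emit:
jog_arm --increments '[[[0,-2.5,10,0],[0,-2.5,22,0],[0,-2.5,34,0],[0,-2.5,44,0],[0,-2.5,48,0],[0,-2.5,48,0],[0,-2.5,48,0]]]'

```text
clock: 5.3
tcp_pos: [0.5238, -0.0389, 0.0537]
orientation: [-3.141, 0.001, -2.998]
wrist_force: [-0.3, 0.0, -0.2]
opening: 1.003
finger_force: 0.0
```

Emit:
jog_arm --increments '[[[0,0,0,0],[0,0,0,0],[0,0,0,0],[0,0,0,0]]]' --claw 36 --newtons 40

```text
clock: 5.8
tcp_pos: [0.5234, -0.0389, 0.0534]
orientation: [-3.142, 0.0, -2.998]
wrist_force: [-0.1, -0.2, 0.1]
opening: 0.422
finger_force: 0.0
```

```bash
python3 - <<'E'
from h import *
im,d=look('side','s3.png')
cv2.imwrite('pics/c3.png',cv2.resize(im[150:250,220:353,::-1],(798,600),interpolation=cv2.INTER_CUBIC))
s=monitor.read_state();print(s['wrist_force'],s['torque'],s['opening'],s['tcp_pos'])
E
```

```text
[ 0.07574837 -0.33877025  0.10342792] [ 0.0488617  0.0528312 -0.0176702] 0.4218303235161767 [ 0.52339706 -0.03884002  0.05333594]
```

View pics/c3.png

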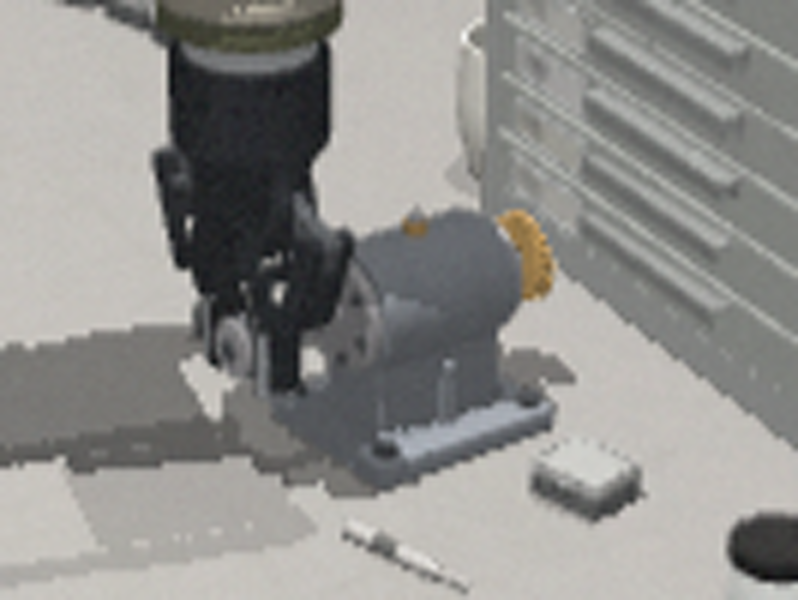

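The fingers straddle the grip, whose end face is at (235,345) in the crop, and the near finger is at (283,350). Closing now.

Emit:
jog_arm --increments '[[[0,0,0,0],[0,0,0,0],[0,0,0,0],[0,0,0,0]]]' --claw 25 --newtons 40

```text
clock: 6.35
tcp_pos: [0.5237, -0.0397, 0.0537]
orientation: [-3.14, 0.001, -2.999]
wrist_force: [-0.6, -4.6, 1.0]
opening: 0.364
finger_force: 40.0
```

```bash
cat > st.py <<'E'
from h import *
import sys
for i in range(int(sys.argv[1]) if len(sys.argv)>1 else 3):
    s=monitor.read_state();a=np.array([np.cos(.143),np.sin(.143),0]);b=np.array([-a[1],a[0],0])
    f=s['wrist_force'];print('s %.2fmm axial %.2f lat %.2f z %.2f'%((s['tcp_pos']@a)*1e3,f@a,f@b,f[2]),s['opening'],s['finger_force'],s['clock'])
    if i==0: a0=1
    snapshot('side')
E
python3 st.py
```

```text
s 512.72mm axial -1.22 lat -4.48 z 1.04 0.3639446467736398 39.989118576049805 6.35
s 512.68mm axial -0.73 lat -5.39 z 1.92 0.3574912622464937 39.9896514415741 6.4
s 512.74mm axial -0.72 lat -5.34 z 1.75 0.36365256546778835 39.98964965343475 6.45
```

Emit:
jog_arm --increments '[[[-0.3,0,0,0],[-0.6,0,0,0],[-0.9,0,0,0],[-1.0,0,0,0],[-1.0,0,0,0]]]'

```text
clock: 7.12
tcp_pos: [0.5245, -0.0396, 0.0536]
orientation: [-3.14, 0.0, -2.999]
wrist_force: [-1.3, -5.6, 2.6]
opening: 0.365
finger_force: 40.1
```

```bash
python3 st.py 4
```

```text
s 513.49mm axial -2.06 lat -5.32 z 2.64 0.36451151878148536 40.079630613327026 7.125
s 513.50mm axial -2.74 lat -5.13 z 2.29 0.3637554928331822 40.07785499095917 7.175
s 513.48mm axial -2.38 lat -4.26 z 3.33 0.3630157243693555 40.0791209936142 7.225
s 513.50mm axial -1.99 lat -5.14 z 2.63 0.36040624678735106 40.07880628108978 7.275
```

Emit:
jog_arm --increments '[[[-0.5,0,0,0],[-1.0,0,0,0],[-1.5,0,0,0],[-1.5,0,0,0]]]'

```text
clock: 7.82
tcp_pos: [0.526, -0.0394, 0.0536]
orientation: [-3.14, 0.0, -2.999]
wrist_force: [-1.0, -5.4, 2.0]
opening: 0.361
finger_force: 40.1
```

Emit:
jog_arm --increments '[[[-0.5,0,0,0],[-1.0,0,0,0],[-1.0,0,0,0]]]'

```text
clock: 8.2
tcp_pos: [0.527, -0.0393, 0.0536]
orientation: [-3.14, 0.0, -2.999]
wrist_force: [-0.3, -6.0, 1.9]
opening: 0.363
finger_force: 40.1
```

Emit:
jog_arm --increments '[[[-0.5,0,0,0],[-1.0,0,0,0],[-1.5,0,0,0],[-2.0,0,0,0],[-2.0,0,0,0]]]'

```text
clock: 8.82
tcp_pos: [0.529, -0.039, 0.0536]
orientation: [-3.14, 0.0, -2.999]
wrist_force: [-1.5, -6.1, 2.5]
opening: 0.358
finger_force: 40.1
```

Emit:
jog_arm --increments '[[[-0.5,0,0,0],[-1.0,0,0,0],[-1.5,0,0,0],[-2.0,0,0,0],[-2.0,0,0,0]]]'

```text
clock: 9.45
tcp_pos: [0.531, -0.0387, 0.0536]
orientation: [-3.14, 0.0, -2.999]
wrist_force: [-0.5, -4.7, 2.7]
opening: 0.363
finger_force: 40.1
```

Emit:
jog_arm --increments '[[[-0.5,0,0,0],[-1.0,0,0,0],[-1.5,0,0,0],[-2.0,0,0,0],[-2.0,0,0,0]]]'

```text
clock: 10.07
tcp_pos: [0.533, -0.0384, 0.0536]
orientation: [-3.14, 0.0, -2.999]
wrist_force: [-1.4, -6.2, 2.5]
opening: 0.365
finger_force: 40.1
```

Emit:
jog_arm --increments '[[[-0.5,0,0,0],[-1.0,0,0,0],[-1.5,0,0,0],[-2.0,0,0,0],[-2.0,0,0,0]]]'

```text
clock: 10.7
tcp_pos: [0.5336, -0.0383, 0.0536]
orientation: [-3.14, -0.003, -2.999]
wrist_force: [-8.7, -6.9, 8.9]
opening: 0.362
finger_force: 40.7
```

Emit:
jog_arm --increments '[[[-0.3,0,0,0],[-0.6,0,0,0],[-0.6,0,0,0],[-0.6,0,0,0]]]'

```text
clock: 11.2
tcp_pos: [0.5337, -0.0383, 0.0535]
orientation: [-3.14, -0.004, -2.999]
wrist_force: [-11.8, -7.1, 11.4]
opening: 0.365
finger_force: 40.9
```

```bash
python3 st.py 4
```

```text
s 522.76mm axial -12.65 lat -5.39 z 11.44 0.36534832488034524 40.867668986320496 11.2
s 522.77mm axial -12.25 lat -5.02 z 12.00 0.3616420968946457 40.868446826934814 11.25
s 522.77mm axial -12.32 lat -4.28 z 11.45 0.35754036490290836 40.86806237697601 11.3
s 522.78mm axial -12.38 lat -5.14 z 10.78 0.3650007032689179 40.868069529533386 11.35
```

Emit:
jog_arm --increments '[[[0,0,0,0],[1,0,0,0],[2,0,0,0],[3.5,0,0,0],[5,0,0,0],[6.5,0,0,0],[8,0,0,0],[9.5,0,0,0],[11,0,0,0],[11.5,0,0,0],[11.5,0,0,0]]]'

```text
clock: 12.78
tcp_pos: [0.5246, -0.0396, 0.0537]
orientation: [-3.14, 0.001, -2.999]
wrist_force: [2.2, -5.5, -1.1]
opening: 0.359
finger_force: 39.9
```

```bash
python3 st.py 2
```

```text
s 513.62mm axial 1.44 lat -5.75 z -1.15 0.3589887649916863 39.883312582969666 12.775
s 513.66mm axial 2.43 lat -4.98 z -0.03 0.35994974404393204 39.883806109428406 12.825
```

Emit:
jog_arm --increments '[[[0.5,0,0,0],[1.0,0,0,0],[1.5,0,0,0],[2.0,0,0,0],[2.0,0,0,0]]]'

```text
clock: 13.5
tcp_pos: [0.5227, -0.0399, 0.0537]
orientation: [-3.14, 0.001, -2.999]
wrist_force: [1.9, -4.9, -1.1]
opening: 0.362
finger_force: 39.9
```

Emit:
jog_arm --increments '[[[0.5,0,0,0],[1.0,0,0,0],[1.5,0,0,0],[2.0,0,0,0],[2.0,0,0,0]]]'

```text
clock: 14.12
tcp_pos: [0.5207, -0.0402, 0.0537]
orientation: [-3.14, 0.001, -2.999]
wrist_force: [2.9, -5.4, -0.5]
opening: 0.364
finger_force: 39.9
```

Emit:
jog_arm --increments '[[[0.5,0,0,0],[1.0,0,0,0],[1.5,0,0,0],[2.0,0,0,0],[2.0,0,0,0]]]'

```text
clock: 14.75
tcp_pos: [0.5187, -0.0405, 0.0536]
orientation: [-3.14, 0.001, -2.999]
wrist_force: [1.4, -5.1, -1.7]
opening: 0.362
finger_force: 39.9
```

Emit:
jog_arm --increments '[[[0.5,0,0,0],[1.0,0,0,0],[1.5,0,0,0],[2.0,0,0,0],[2.0,0,0,0]]]'

```text
clock: 15.38
tcp_pos: [0.5168, -0.0408, 0.0537]
orientation: [-3.14, 0.001, -2.999]
wrist_force: [1.2, -5.7, -1.5]
opening: 0.359
finger_force: 39.9
```

Emit:
jog_arm --increments '[[[0.5,0,0,0],[1.0,0,0,0],[1.5,0,0,0],[2.0,0,0,0],[2.0,0,0,0]]]'

```text
clock: 16.0
tcp_pos: [0.5148, -0.041, 0.0537]
orientation: [-3.14, 0.001, -2.999]
wrist_force: [1.9, -4.9, -1.4]
opening: 0.363
finger_force: 39.9
```

Emit:
jog_arm --increments '[[[0.5,0,0,0],[1.0,0,0,0],[1.5,0,0,0],[2.0,0,0,0],[2.0,0,0,0]]]'

```text
clock: 16.62
tcp_pos: [0.5128, -0.0413, 0.0537]
orientation: [-3.14, 0.001, -2.999]
wrist_force: [2.7, -4.9, -0.1]
opening: 0.361
finger_force: 39.9
```

Emit:
jog_arm --increments '[[[0.5,0,0,0],[1.0,0,0,0],[1.5,0,0,0],[2.0,0,0,0],[2.0,0,0,0]]]'

```text
clock: 17.25
tcp_pos: [0.5108, -0.0416, 0.0537]
orientation: [-3.14, 0.001, -2.999]
wrist_force: [3.4, -4.7, -1.1]
opening: 0.36
finger_force: 39.9
```

Emit:
jog_arm --increments '[[[0.5,0,0,0],[1.0,0,0,0],[1.5,0,0,0],[2.0,0,0,0],[2.0,0,0,0]]]'

```text
clock: 17.88
tcp_pos: [0.5099, -0.0417, 0.0537]
orientation: [-3.14, 0.004, -2.999]
wrist_force: [8.8, -4.1, -6.3]
opening: 0.362
finger_force: 40.1
```

Emit:
jog_arm --increments '[[[0.4,0,0,0],[0.8,0,0,0],[0.8,0,0,0],[0.8,0,0,0],[0.8,0,0,0]]]'

```text
clock: 18.5
tcp_pos: [0.5097, -0.0418, 0.0538]
orientation: [-3.14, 0.005, -2.999]
wrist_force: [12.0, -3.2, -10.0]
opening: 0.359
finger_force: 40.3
```

```bash
python3 st.py 5
```

```text
s 498.52mm axial 11.41 lat -4.86 z -10.04 0.3590646060153678 40.32337188720703 18.5
s 498.53mm axial 11.64 lat -5.33 z -8.81 0.36010550249613 40.32298564910889 18.55
s 498.52mm axial 11.89 lat -5.84 z -9.22 0.36590133135478514 40.32338798046112 18.6
s 498.52mm axial 10.36 lat -5.51 z -8.89 0.3641478000417747 40.32330393791199 18.65
s 498.54mm axial 11.65 lat -5.99 z -8.25 0.3580133522907269 40.32379388809204 18.7
```

Emit:
jog_arm --increments '[[[-1,0,0,0],[-2,0,0,0],[-3.5,0,0,0],[-5,0,0,0],[-6.5,0,0,0],[-8,0,0,0],[-9.5,0,0,0],[-11,0,0,0],[-12.5,0,0,0],[-13.5,0,0,0],[-14,0,0,0],[-14,0,0,0]]]'

```text
clock: 20.25
tcp_pos: [0.5214, -0.0401, 0.0536]
orientation: [-3.14, 0.0, -2.999]
wrist_force: [-0.8, -5.0, 2.2]
opening: 0.362
finger_force: 41.2
```

```bash
python3 st.py 2
```

```text
s 510.38mm axial -1.54 lat -4.88 z 2.15 0.36177304530093735 41.19743227958679 20.25
s 510.39mm axial -0.97 lat -5.18 z 1.89 0.3610433348262927 41.197242736816406 20.3
```

Emit:
jog_arm --increments '[[[-0.3,-0.4,0,0],[-0.3,-0.8,0,0],[-0.3,-0.8,0,0],[-0.3,-0.8,0,0]]]'

```text
clock: 20.85
tcp_pos: [0.5219, -0.04, 0.0536]
orientation: [-3.141, 0.001, -2.998]
wrist_force: [-1.9, -3.0, 5.2]
opening: 0.36
finger_force: 41.5
```

```bash
python3 st.py 2
```

```text
s 510.83mm axial -2.30 lat -2.72 z 5.17 0.36026444073041886 41.5310275554657 20.85
s 510.84mm axial -1.88 lat -1.72 z 5.66 0.3542617477240565 41.52945578098297 20.9
```

Within 0.2 mm of midway, so I release and retreat upward.

Emit:
jog_arm --increments '[[[0,0,0,0],[0,0,0,0],[0,0,0,0],[0,0,0,0],[0,0,0,0],[0,0,0,0]]]' --claw 80

```text
clock: 21.7
tcp_pos: [0.5216, -0.0399, 0.0533]
orientation: [-3.142, 0.0, -2.998]
wrist_force: [0.6, 0.3, -0.6]
opening: 0.936
finger_force: 0.0
```

Emit:
jog_arm --increments '[[[0,0,-5,0],[0,0,-15,0],[0,0,-30,0],[0,0,-50,0],[0,0,-75,0],[0,0,-100,0],[0,0,-125,0],[0,0,-140,0],[0,0,-145,0],[0,0,-145,0],[0,0,-145,0]]]'

```text
clock: 23.08
tcp_pos: [0.521, -0.0398, 0.1971]
orientation: [3.141, -0.002, -2.998]
wrist_force: [0.5, 0.6, -0.5]
opening: 0.936
finger_force: 0.0
```

```bash
python3 st.py 2; python3 - <<'E'
from h import *
im,d=look('side','s4.png')
cv2.imwrite('pics/c4.png',cv2.resize(im[130:260,210:383,::-1],(798,600),interpolation=cv2.INTER_CUBIC))
E
```

```text
s 510.00mm axial 0.60 lat 0.48 z -0.46 0.9359249199043974 0.0 23.075
s 509.96mm axial 0.25 lat 0.34 z -0.30 0.9350449010837414 0.0 23.125
```

View pics/c4.png

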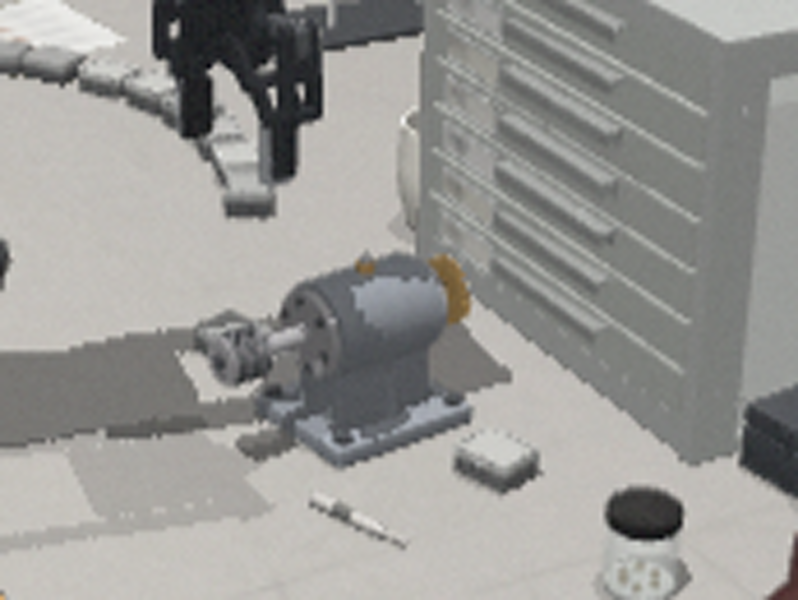

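The crop shows the shaft free with its grip at (235,350), the gripper well above it, and the box and driver where they were.

```bash
python3 -c "
from plant import job
print(job.hand_in())"
```

```text
the job is handed in; nothing more can be done
None
```

The job is handed in: I pressed the shaft on its inner stop, then its outer stop, at roughly 10 N each, measured a total float of about 23 mm, and released it about 0.2 mm from midway by my measurement, with the gripper clear and nothing nearby seen to move.

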